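Pull the two short sample tubes: park one, hold the other slanted for viewing

TASK

Two of the five capped tubes in the white rack are shorter than the rest. Stand one of the short tubes (either one) in the hole of the red block and let go of it; then draw the other short tube out of the rack, slant it cap end up at about 45 degrees, and finish still holding it there with its bottom end raised about 12 cm above the middle of the flat white disc on the bench. Leave the three long tubes in the rack and do not shift the other things on the bench.

Things in the scene. Friction and masses are not known exactly. Their poses are not given: they have to be found in the camera images.
- rack: Fixed white rack block, 60 (x) x 310 (y) x 60 high (mm). Origin: centre of its underside, on the bench; its y axis runs along the single row of five tube holes, 60 mm apart, at y = -120, -60, 0, 60, 120. Holes 28 dia, 50 deep (floor 10 above the bench). Each holds one tube upright; which tube stands in which hole varies. Its position and yaw vary.
- reject_block: Fixed red block, 70 x 70 x 60 high, one round well in the centre of its top: 36 dia, 45 deep (floor 15 above the bench). Origin: centre of its underside. It stands to the robot's left or right of the rack, nearer the robot.
- well (a point): Centre of the red block's well at its mouth, 60 above the bench.
- disc: Fixed flat white viewing disc, 110 dia, 6 thick. Origin: centre of its underside, on the bench. On the other side of the bench from the red block, as seen by the robot.
- short_tube_1: Short tube: brown round tube 26 dia with flat bottom and a fixed blue screw cap 32 dia x 20 high on top; 100 long overall, so standing in the rack its top is 110 above the bench (50 above the rack). Origin: centre of its bottom face; z axis runs along it towards the cap. About 50 g. Grip it by the cap.
- short_tube_2: Short tube: brown round tube 26 dia with flat bottom and a fixed blue screw cap 32 dia x 20 high on top; 100 long overall, so standing in the rack its top is 110 above the bench (50 above the rack). Origin: centre of its bottom face; z axis runs along it towards the cap. About 50 g. Grip it by the cap.
- long_tube_1: Long tube: the same but 140 long, top 150 above the bench when in the rack. Origin: centre of its bottom face; z towards the cap. Stays in the rack.
- long_tube_2: Long tube: the same but 140 long, top 150 above the bench when in the rack. Origin: centre of its bottom face; z towards the cap. Stays in the rack.
- long_tube_3: Long tube: the same but 140 long, top 150 above the bench when in the rack. Origin: centre of its bottom face; z towards the cap. Stays in the rack.
- amber_bottle: Bystander, loose: brown bottle, white cap, 90 dia x 170 high mm. Origin: centre of its underside.
- reagent_bottle: Bystander, loose: white bottle, blue cap, 70 dia x 140 high mm. Origin: centre of its underside.
- beaker: Bystander, loose: grey open beaker, 80 dia x 90 high mm. Origin: centre of its underside.
- marker: Bystander, loose: marker pen lying flat, white with green cap, about 135 x 17 x 17 mm. Origin: centre of its underside, near the middle of its length.
- dish: Bystander, loose: small white porcelain dish, 70 dia x 30 high mm. Origin: centre of its underside.
Things that resemble listed ones, but are neither listed nor needed, are in the scene too. Leave any green or yellow look-alike of the short_tube_1 alone. Leave any purple look-alike of the long_tube_2 alone.

How it is judged (in metres and radians):
On the way, in this order (a step that is already met when the one before it is completed fails the run):
1. one short tube stands in the red block's well, let go (((horizontal distance between short_tube_1 and well below 0.012 m and height (world z) of short_tube_1 below 0.03 m and angle between short_tube_1's own z axis and vertical below 0.35 rad and contact force between short_tube_1 and the fingers below 0.1 N and linear speed of short_tube_1 below 0.05 m/s) or (horizontal distance between short_tube_2 and well below 0.012 m and height (world z) of short_tube_2 below 0.03 m and angle between short_tube_2's own z axis and vertical below 0.35 rad and contact force between short_tube_2 and the fingers below 0.1 N and linear speed of short_tube_2 below 0.05 m/s))), for 0.3 s.
2. the other short tube is drawn out of the rack (((horizontal distance between short_tube_1 and well below 0.012 m and height (world z) of short_tube_1 below 0.03 m and angle between short_tube_1's own z axis and vertical below 0.35 rad and contact force between short_tube_1 and the fingers below 0.1 N and linear speed of short_tube_1 below 0.05 m/s and height (world z) of short_tube_2 above 0.07 m and contact force between short_tube_2 and the fingers above 1 N) or (horizontal distance between short_tube_2 and well below 0.012 m and height (world z) of short_tube_2 below 0.03 m and angle between short_tube_2's own z axis and vertical below 0.35 rad and contact force between short_tube_2 and the fingers below 0.1 N and linear speed of short_tube_2 below 0.05 m/s and height (world z) of short_tube_1 above 0.07 m and contact force between short_tube_1 and the fingers above 1 N))), for 0.1 s.
At the end, for the whole second after the job is handed in: One short tube stands released in the well (within 12 mm of its axis, tilt under 20 deg); the other is gripped, clear of rack, block and disc, slanted 30-60 deg cap up, bottom over 75 mm above the bench and within 50 mm of the disc's centre. Long tubes: moved under 20 mm, tilt under 14 deg (((horizontal distance between short_tube_1 and well below 0.012 m and height (world z) of short_tube_1 below 0.03 m and angle between short_tube_1's own z axis and vertical below 0.35 rad and contact force between short_tube_1 and the fingers below 0.1 N and linear speed of each of short_tube_1, short_tube_2 below 0.05 m/s and angle between short_tube_2's own z axis and vertical between 0.52 and 1.05 rad and height (world z) of short_tube_2 above 0.075 m and horizontal distance between short_tube_2 and disc below 0.05 m and contact force between short_tube_2 and the fingers above 1 N and contact force between short_tube_2 and rack below 0.1 N and contact force between short_tube_2 and reject_block below 0.1 N and contact force between short_tube_2 and disc below 0.1 N) or (horizontal distance between short_tube_2 and well below 0.012 m and height (world z) of short_tube_2 below 0.03 m and angle between short_tube_2's own z axis and vertical below 0.35 rad and contact force between short_tube_2 and the fingers below 0.1 N and linear speed of each of short_tube_2, short_tube_1 below 0.05 m/s and angle between short_tube_1's own z axis and vertical between 0.52 and 1.05 rad and height (world z) of short_tube_1 above 0.075 m and horizontal distance between short_tube_1 and disc below 0.05 m and contact force between short_tube_1 and the fingers above 1 N and contact force between short_tube_1 and rack below 0.1 N and contact force between short_tube_1 and reject_block below 0.1 N and contact force between short_tube_1 and disc below 0.1 N)) and distance of each of long_tube_1, long_tube_2, long_tube_3 from where it was at the start of the episode below 0.02 m and angle between each of long_tube_1, long_tube_2, long_tube_3's own z axis and vertical below 0.25 rad); the arm keeps its last pose, push and grip.
It fails at once if a long tube is pulled out or tipped (distance of any of long_tube_1, long_tube_2, long_tube_3 from where it was at the start of the episode above 0.04 m).
It fails at once if another thing on the bench is shifted more than 3 cm (distance of any of amber_bottle, reagent_bottle, beaker, marker, dish from where it was at the start of the episode above 0.03 m).
It also fails if it takes over 61 s, if anything falls off the work surface, if the arm or the gripper's body presses on something with over 40 N, if the wrist force passes 120 N, or if a joint passes its speed limit or range.

ROBOT

A 7-joint arm with a two-finger parallel gripper is mounted at the origin on the work surface. World frame = base frame: x ahead of the robot, y to its left, z up, the work surface at z = 0. Lengths are in m, angles in degrees, forces in N, time in s.
With the tool pointing down it reaches from about 0.35 to 0.9 m from the base axis. Payload 7.2 kg.
Tool frame: the origin (TCP) lies at the very end of the fingers, on their centre line; the grasp point (between the pads) lies 19 mm behind it (robot.pinch_z is the distance from the TCP to the grasp point, in m); z points along the fingers, y is the line along which they close (so a half turn about z gives the same grasp; the last joint's range is limited). The gripper opens to 85 mm and grips with 20 to 120 N. Pads are 22 mm wide; open, the fingers measure 114 mm over their backs; the gripper's body (76 mm by 85 mm) begins 54 mm behind the grasp point. The pads swing forward as they close: fully open they stand 13 mm farther back than shut.
Start: joints at [-77.475, 23.554, -0.728, 91.456, 0.321, 64.991, -4.71], TCP at [0.177, 0.599, 0.198] pointing down, gripper open.
Joint ranges: [-169.25, 169.25], [-16.82, 113.86], [-84.01, 82.57], [7.8, 145.47], [-59.2, 239.2], [7.22, 106.19], [-163.78, 163.78]. Speed limits (degrees/s): [136.94, 136.94, 172.46, 172.46, 180, 180, 180].

INTERFACE

Orientations are given as a 3x3 rotation matrix whose columns are the frame's x, y, z axes.
In Python, from bench import robot, optics, order gives the robot as it stands. The module is installed in compiled form; this text tells all that it offers.
- The arm moves only by the tool step_arm, never from a script. Its argument "moves" is a list of rows, each a list of 3 entries, a list of its own where there are three numbers: the shift along the tool's x, y, z in m, then the turn, a rotation vector about the tool's x, y, z in degrees, then the closure, from -1 (fully open) to 1 (shut). In form: [[[tx, ty, tz], [ax, ay, az], gripper], ...]. A call has 1 to 12 rows; each row shifts and turns the commanded pose from where the row before left it, along the tool's axes as they then stand; what a row does not reach is not made up. A row lasts 1/8 s, in which the tool goes at most 62.5 mm and 10.7 degrees, less where a joint would pass 70% of its speed; a pose out of reach is approached as far as the arm can. A call with a gripper value outside its range is refused whole. The fingers move at their own pace and stop on an object; "newtons" is the grip in N (left out, the last holds). Time passes only in rows, so rows that do not move let the fingers close. It gives the time, the measured TCP pose, the force, the opening and the grip force at its end, in the units of the state.
- robot.get_obs(): the state, without advancing time (a new reading comes with each control period).
- optics.grab_frame(name): name is "scene" or "top"; returns a dict with "frame" (400x640x3 uint8, blue, green, red), "fx", "fy", "cx", "cy" (pixels), "extrinsics" (4x4, takes a point from world to camera coordinates). Camera axes: x right, y up, looking along -z (the intrinsics and any distortion apply to the point x, -y, -z); pixel columns grow to the right and rows downward; lengths in m; the calibration is good to about 2 mm. A picture is of the moment at which its call begins. There is no depth.
- order.hand_in(): hands the job in; it is judged then, once.
The state is a dict: "time": time; "joint_positions": joint angles; "joint_vel": joint speeds; "joint_torque": joint torques, N m; "tcp_pos": TCP position; "tcp_rot": TCP orientation; "contact_force": force on the tool from outside, world axes, zero at the start; "wrist_torque": the same for the moment, N m; "opening": finger opening in m; "grip_force": force on a finger pad.
Only numpy, scipy, OpenCV 4.12 (cv2) and the standard library are available. Lean on these libraries where they do the work, as an engineer would, in place of code of your own. Each camera call takes 0.05 s, during which the arm holds its last target. There are 200 camera calls.

## Working session

There is one attempt and no reset: what is moved stays moved. The work goes in short steps, Python scripts to look and compute and a tool call to move; the robot and the scene stay as the last step left them, time stands still between calls to the robot, and variables do not carry over. Pictures are saved under pics/ and viewed, at most 10 in all, crops included, and the job is handed in when it is done.

Besides the shell and the picture viewer there is one more tool, called after "Request:" by a JSON object that holds its "fn" and its "kwargs", one argument or row to a line. step_arm: Moves the arm, as the interface text tells. Its arguments: {"type":"object","properties":{"moves":{"type":"array"},"newtons":{"type":"number"}},"required":["moves"]}

```bash
mkdir -p pics; cat > h.py <<'E'
import cv2, numpy as np
from bench import robot, optics, order
def cam(n):
    d=optics.grab_frame(n); return d
def ray(d,u,v):
    E=np.array(d["extrinsics"]);R=E[:3,:3];t=E[:3,3]
    c=np.array([(u-d["cx"])/d["fx"],-(v-d["cy"])/d["fy"],-1.])
    return -R.T@t, R.T@c
def onz(d,u,v,z):
    o,r=ray(d,u,v); return o+r*(z-o[2])/r[2]
def proj(d,p):
    E=np.array(d["extrinsics"]);c=E[:3,:3]@np.array(p)+E[:3,3]
    return d["cx"]+d["fx"]*c[0]/-c[2], d["cy"]+d["fy"]*c[1]/c[2]
E
python3 - <<'E'
from h import *
for n in("scene","top"):
    d=cam(n); cv2.imwrite(f"pics/{n}0.png",d["frame"])
    print(n,[k for k in d],d["fx"],d["cx"],d["cy"],np.round(ray(d,320,200)[0],3),np.round(onz(d,320,200,0),3))
o=robot.get_obs();print({k:np.round(v,3) for k,v in o.items()},robot.pinch_z)
E
```

```text
scene ['frame', 'fx', 'fy', 'cx', 'cy', 'extrinsics'] 420.8305171071174 324.3440272305629 200.98299989243387 [ 1.249 -0.1    0.91 ] [0.434 0.016 0.   ]
top ['frame', 'fx', 'fy', 'cx', 'cy', 'extrinsics'] 417.4728070095936 322.50603726819537 195.89322414497389 [ 0.213 -0.011  1.471] [ 0.5   -0.008  0.   ]
{'time': np.float64(0.1), 'joint_positions': array([-77.476,  23.595,  -0.729,  91.5  ,   0.32 ,  64.99 ,  -4.71 ]), 'joint_vel': array([ 0.038, -0.053, -0.11 , -0.084, -0.015,  0.065, -0.054]), 'joint_torque': array([ 3.0000e-03, -6.0183e+01,  6.8500e-01, -3.0009e+01,  1.4000e-02,
        6.0000e-03,  0.0000e+00]), 'tcp_pos': array([0.177, 0.599, 0.197]), 'tcp_rot': array([[-0.959,  0.283, -0.   ],
       [ 0.283,  0.959, -0.001],
       [-0.   , -0.001, -1.   ]]), 'contact_force': array([-0.491,  0.107, -1.192]), 'wrist_torque': array([0.015, 0.   , 0.022]), 'grip_force': np.float64(0.0), 'opening': np.float64(0.086)} 0.0187
```

View pics/scene0.png

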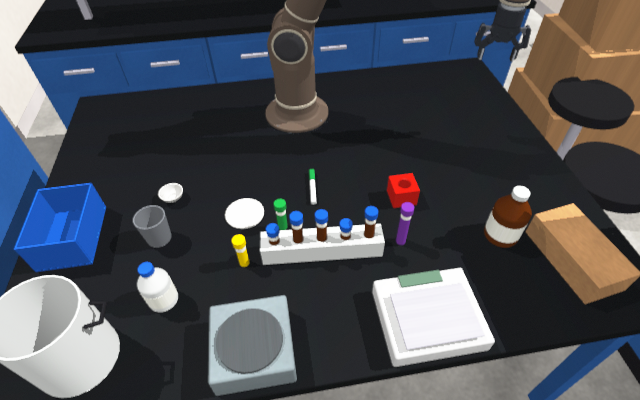

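View pics/top0.png

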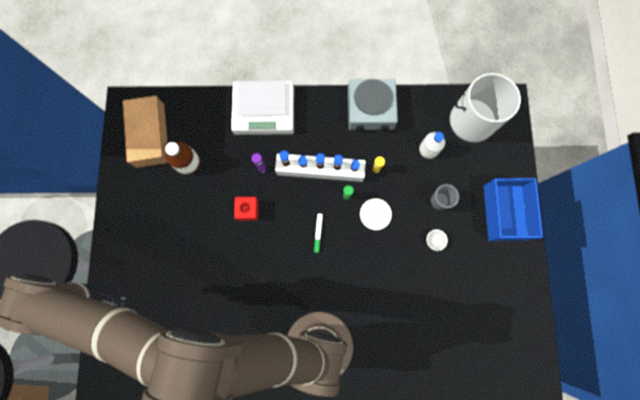

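The scene view shows five blue caps. The short ones are at (273,232) and (346,228); in the top view they are at about (355,166) and (303,161). The red block is at (246,208) top and the disc at (376,214) top. The green, yellow and purple look-alikes stand close to the rack.

```bash
cat > m.py <<'E'
from h import *
def blobs(m,lo=8):
    n,l,s,c=cv2.connectedComponentsWithStats(m.astype(np.uint8))
    return [(c[i],s[i]) for i in range(1,n) if s[i][4]>lo]
E
python3 - <<'E'
from m import *
D={n:cam(n) for n in("scene","top")}
for n,(x0,y0,x1,y1) in dict(scene=(255,195,390,260),top=(270,145,372,185)).items():
    d=D[n]; f=d["frame"].astype(int);b,g,r=f[...,0],f[...,1],f[...,2]
    roi=np.zeros(b.shape,bool);roi[y0:y1,x0:x1]=1
    print(n)
    for c,s in blobs((b>90)&(b-r>60)&roi): print(" cap",c.round(1),s,*[onz(d,*c,z)[:2].round(3) for z in(.105,.145)])
    for c,s in blobs((r>100)&(r-g>80)&(r-b>80),60): print(" red",c.round(1),s,onz(d,*c,.06).round(3))
    roi=np.zeros(b.shape,bool)
    if n=="top": roi[190:240,355:400]=1
    else: roi[190:235,215:270]=1
    for c,s in blobs((f.min(2)>120)&roi,100): print(" disc",c.round(1),s,onz(d,*c,.006).round(3))
    roi=np.zeros(b.shape,bool)
    if n=="top":
        roi[145:190,270:372]=1
        cs,_=cv2.findContours(((f.min(2)>110)&roi).astype(np.uint8),0,1)
        q=cv2.boxPoints(cv2.minAreaRect(np.vstack([c for c in cs if len(c)>5])))
        print("rack",[onz(d,*p,.06)[:2].round(3) for p in q])
    for nm,mk in dict(green=(g-r>60)&(g-b>40),yellow=(r>150)&(g>130)&(b<80),purple=(b-g>60)&(r-g>40)).items():
        for c,s in blobs(mk,15): print(nm,c.round(1),s,onz(d,*c,.1).round(3),onz(d,*c,.0).round(3))
f=D["top"]["frame"][140:220,225:405]; cv2.imwrite("pics/topc.png",cv2.resize(f,None,fx=4,fy=4,interpolation=2))
E
```

```text
scene
 cap [371.1 212.5] [365 205  14  16 175] [0.593 0.122] [0.625 0.111]
 cap [321.  215.9] [314 209  14  15 179] [ 0.582 -0.003] [ 0.615 -0.008]
 cap [295.8 217.6] [289 210  14  16 180] [ 0.576 -0.066] [ 0.61  -0.067]
 cap [345.4 224.6] [339 218  14  15 161] [0.62  0.051] [0.651 0.044]
 cap [272.  229.6] [265 223  14  15 163] [ 0.604 -0.127] [ 0.636 -0.126]
 red [402.5 189.1] [387 173  33  35 880] [0.488 0.241 0.06 ]
 disc [244.2 212.9] [225 198  39  31 962] [ 0.451 -0.203  0.006]
green [311.5 173.6] [309 169   6  11  59] [ 0.423 -0.004  0.1  ] [0.321 0.008 0.   ]
green [279.6 204.6] [273 198  13  14 141] [ 0.522 -0.101  0.1  ] [ 0.432 -0.102  0.   ]
green [282.1 222. ] [277 214  11  16 123] [ 0.58  -0.101  0.1  ] [ 0.498 -0.101  0.   ]
yellow [238.3 241.1] [231 234  15  15 171] [ 0.62 -0.21  0.1 ] [ 0.543 -0.223  0.   ]
yellow [242.9 258.1] [237 249  11  17 126] [ 0.671 -0.201  0.1  ] [ 0.6   -0.213  0.   ]
purple [407.  208.5] [401 202  14  14 160] [0.591 0.217 0.1  ] [0.51  0.256 0.   ]
purple [402.4 231.4] [397 219  13  26 226] [0.66  0.184 0.1  ] [0.588 0.219 0.   ]
top
 cap 
[... 219 characters left out ...]
59.1] [334 154   9  12  91] [ 0.62 -0.07] [ 0.608 -0.069]
 cap [355.1 164.2] [351 159   9  11  77] [ 0.602 -0.128] [ 0.591 -0.125]
 red [245.4 207.9] [234 197  24  23 539] [0.462 0.247 0.06 ]
 disc [375.4 213.8] [359 198  33  33 842] [ 0.447 -0.205  0.006]
rack [array([0.58 , 0.151]), array([0.661, 0.146]), array([ 0.633, -0.169]), array([ 0.553, -0.161])]
green [347.4 191.1] [343 185  11  14 112] [ 0.51  -0.101  0.1  ] [ 0.532 -0.107  0.   ]
green [316.4 245.9] [314 240   6  13  72] [0.327 0.004 0.1  ] [0.336 0.005 0.   ]
yellow [378.8 163.2] [374 156  11  15  55] [ 0.606 -0.21   0.1  ] [ 0.635 -0.224  0.   ]
purple [256.  157.7] [251 153  11  11  88] [0.629 0.209 0.1  ] [0.659 0.225 0.   ]
```

View pics/topc.png

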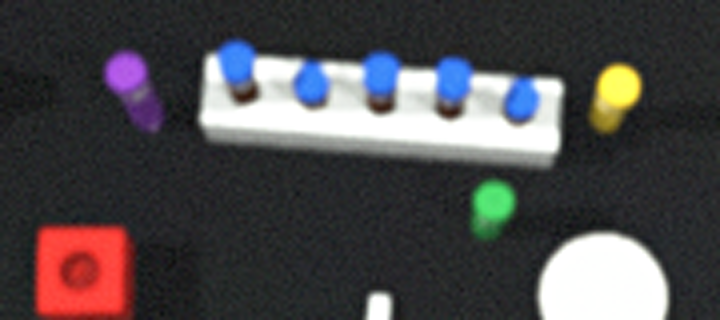

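The crop confirms the layout. The five caps lie on one line with 60 mm spacing, yaw about -5°. The short ones are second from the left, at world (0.619, 0.050), and at the right end, at (0.603, -0.128). I'll turn the tool so the fingers close across the row.

Request:
{"fn": "step_arm", "kwargs": {
  "moves": [
    [[0,0,0],[0,0,9.8],-1],
    [[0,0,0],[0,0,9.8],-1],
    [[0,0,0],[0,0,9.8],-1],
    [[0,0,0],[0,0,9.8],-1],
    [[0,0,-0.013],[0,0,9.8],-1],
    [[0,0,-0.013],[0,0,9.8],-1],
    [[0,0,-0.013],[0,0,9.8],-1],
    [[0,0,-0.013],[0,0,9.8],-1],
    [[0,0,0],[0,0,0],-1]
  ],
  "newtons": 50
}}

```text
time: 1.32
tcp_pos: [0.1768, 0.6, 0.2506]
tcp_rot: [[0.083, 0.997, 0.0], [0.997, -0.083, 0.001], [0.002, 0.0, -1.0]]
contact_force: [-0.1, -0.8, -0.6]
opening: 0.0853
grip_force: 0.0
```

```bash
cat >> m.py <<'E'
def to(p):
    o=robot.get_obs();R=np.array(o["tcp_rot"]);q=np.array(o["tcp_pos"])
    print("tcp",q.round(4),"tool shift",(R.T@(np.array(p)-q)).round(4),"y ang",np.degrees(np.arctan2(R[1,1],R[0,1])).round(1),"z",R[:,2].round(3))
E
python3 - <<'E'
from m import *
to([.619,.0505,.25])
for n,(x0,y0,x1,y1) in dict(scene=(387,172,421,210),top=(232,195,260,220)).items():
    d=cam(n); f=d["frame"].astype(int)[y0:y1,x0:x1]; r=f[...,2];print(n)
    hi=(r>60)&(r-f[...,1]>50)
    for t in(110,150,190):
        # dark hole inside red outline
        cs,_=cv2.findContours(((r>t)).astype(np.uint8),cv2.RETR_CCOMP,cv2.CHAIN_APPROX_NONE)
        for c in cs:
            x,y,w,h=cv2.boundingRect(c)
            if len(c)>5: u,v=x+w/2-.5+x0,y+h/2-.5+y0; print(t,(u,v,w,h),onz(d,u,v,.06).round(3))
    print(r[:, :] if n=="top" else "")
E
```

```text
tcp [0.1768 0.6    0.2506] tool shift [-0.5109  0.4862  0.    ] y ang -4.8 z [ 0.     0.001 -1.   ]
scene
110 (403.0, 191.0, 33, 37) [0.495 0.24  0.06 ]
150 (404.0, 191.0, 31, 37) [0.496 0.243 0.06 ]
190 (404.0, 183.0, 31, 21) [0.466 0.252 0.06 ]
190 (404.5, 183.5, 14, 10) [0.468 0.253 0.06 ]

top
110 (245.5, 207.5, 24, 24) [0.464 0.247 0.06 ]
150 (245.0, 207.5, 23, 22) [0.464 0.249 0.06 ]
150 (242.5, 206.5, 6, 8) [0.467 0.258 0.06 ]
190 (244.0, 207.0, 3, 3) [0.466 0.252 0.06 ]
190 (244.5, 207.5, 22, 22) [0.464 0.251 0.06 ]
190 (244.0, 207.0, 11, 11) [0.466 0.252 0.06 ]
[[ 30  32  31  39  40  42  38  44  39  42  39  42  41  43  43  42  37  42
   46  45  39  45  45  35  29  34  33  38]
 [ 28  34  47  84 117 117 120 110 115 111 115 114 113 117 115 117 117 117
  116 118 114 119 115  93  61  33  36  34]
 [ 27  41  88 155 202 212 214 216 212 211 213 211 212 210 214 208 210 212
  209 215 211 215 202 163  98  46  29  34]
 [ 27  43 126 216 252 255 253 252 252 253 253 253 253 254 253 252 253 253
  255 253 253 255 251 217 138  63  42  29]
 [ 23  50 137 241 255 255 254 254 255 254 254 255 255 2
[... 1702 characters left out ...]
 29  79 194 255 255 253 253 253 253 253 253 253 253 253 254 253 253 253
  253 253 253 255 254 224 153 116  78  32]
 [ 34  78 190 255 255 254 253 253 253 254 254 254 254 254 254 254 254 254
  254 254 254 255 255 222 153 116  71  21]
 [ 32  80 186 255 255 255 255 254 254 255 254 255 254 255 255 255 255 254
  255 255 255 255 254 217 147 111  66  32]
 [ 45  75 167 239 250 246 248 246 246 246 247 247 245 242 240 240 241 240
  243 240 241 242 231 187 142 107  64  32]
 [ 31  60 115 173 192 193 192 196 198 202 198 202 194 186 185 179 182 180
  180 179 181 184 171 148 130 103  63  30]
 [ 26  43  69  87 111 121 135 140 139 140 140 141 134 133 129 127 129 127
  123 127 119 118 122 117 105  90  57  30]]
```

Request:
{"fn": "step_arm", "kwargs": {
  "moves": [
    [[-0.025,0.024,0],[0,0,0],-1],
    [[-0.043,0.041,0],[0,0,0],-1],
    [[-0.043,0.041,0],[0,0,0],-1],
    [[-0.043,0.041,0],[0,0,0],-1],
    [[-0.043,0.041,0],[0,0,0],-1],
    [[-0.043,0.041,0],[0,0,0],-1],
    [[-0.043,0.041,0],[0,0,0],-1],
    [[-0.043,0.041,0],[0,0,0],-1],
    [[-0.043,0.041,0],[0,0,0],-1],
    [[-0.043,0.041,0],[0,0,0],-1],
    [[-0.043,0.041,0],[0,0,0],-1],
    [[-0.043,0.041,0],[0,0,0],-1]
  ]
}}

```text
time: 2.92
tcp_pos: [0.6089, 0.0618, 0.2491]
tcp_rot: [[0.08, 0.997, -0.001], [0.997, -0.08, 0.0], [-0.0, -0.001, -1.0]]
contact_force: [0.5, 1.1, 0.4]
opening: 0.0855
grip_force: 0.0
```

Request:
{"fn": "step_arm", "kwargs": {
  "moves": [
    [[-0.013,0.011,0],[0,0,0],-1],
    [[0,0,0],[0,0,0],-1],
    [[0,0,0],[0,0,0],-1],
    [[0,0,0],[0,0,0],-1]
  ]
}}

```text
time: 3.42
tcp_pos: [0.6174, 0.0515, 0.2499]
tcp_rot: [[0.081, 0.997, -0.0], [0.997, -0.081, 0.001], [0.001, -0.0, -1.0]]
contact_force: [-0.1, 0.5, -0.5]
opening: 0.0852
grip_force: 0.0
```

```bash
python3 - <<'E'
from m import *
to([.619,.0505,.16])
d=cam("scene"); f=d["frame"][150:270,230:430]; cv2.imwrite("pics/s1.png",cv2.resize(f,None,fx=4,fy=4,interpolation=2))
print(robot.get_obs()["joint_positions"].round(1))
E
```

```text
tcp [0.6174 0.0515 0.2499] tool shift [-0.0009  0.0017  0.0899] y ang -4.6 z [-0.     0.001 -1.   ]
[-34.1  23.   35.   90.  -13.8  71.3  -1.5]
```

View pics/s1.png

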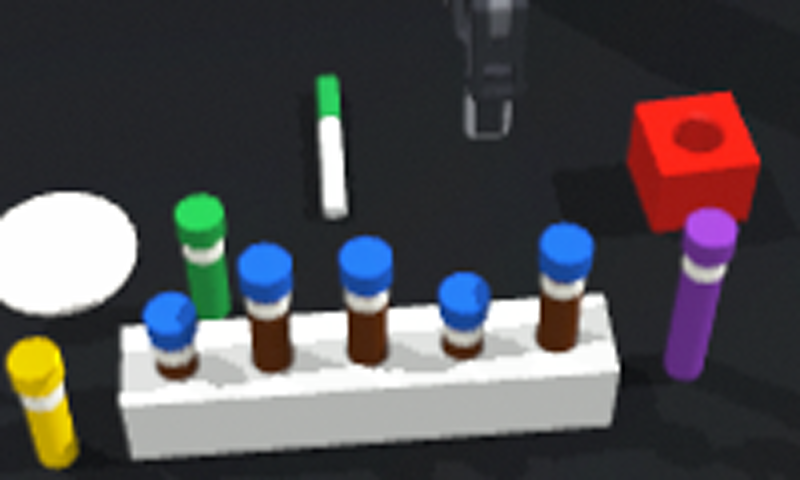

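The gripper is above the second short cap, with the long neighbours clear on both sides. Descending.

Request:
{"fn": "step_arm", "kwargs": {
  "moves": [
    [[-0.001,0.002,0.02],[0,0,0],-1],
    [[0,0,0.03],[0,0,0],-1],
    [[0,0,0.03],[0,0,0],-1],
    [[0,0,0.03],[0,0,0],-1],
    [[0,0,0.02],[0,0,0],-1],
    [[0,0,0.015],[0,0,0],-1],
    [[0,0,0.015],[0,0,0],-1],
    [[0,0,0.01],[0,0,0],-1],
    [[0,0,0],[0,0,0],-1],
    [[0,0,0],[0,0,0],-1]
  ]
}}

```text
time: 4.72
tcp_pos: [0.6204, 0.0481, 0.0804]
tcp_rot: [[0.084, 0.996, 0.001], [0.996, -0.084, 0.0], [0.0, 0.001, -1.0]]
contact_force: [-0.1, -0.2, -0.2]
opening: 0.0853
grip_force: 0.0
```

Request:
{"fn": "step_arm", "kwargs": {
  "moves": [
    [[0,0,0],[0,0,0],1],
    [[0,0,0],[0,0,0],1],
    [[0,0,0],[0,0,0],1],
    [[0,0,0],[0,0,0],1],
    [[0,0,0],[0,0,0],1],
    [[0,0,0],[0,0,0],1],
    [[0,0,0],[0,0,0],1],
    [[0,0,0],[0,0,0],1]
  ],
  "newtons": 40
}}

```text
time: 5.72
tcp_pos: [0.62, 0.0482, 0.0799]
tcp_rot: [[0.084, 0.996, 0.0], [0.996, -0.084, 0.0], [0.0, 0.0, -1.0]]
contact_force: [-0.8, 0.3, -0.3]
opening: 0.0001
grip_force: 0.0
```

The fingers closed on nothing, so I'll look.

```bash
python3 - <<'E'
from m import *
a=cam("scene");b=cam("top")
A=cv2.resize(a["frame"][170:270,240:400],(800,500),interpolation=2)
cv2.imwrite("pics/s2.png",A)
B=cv2.resize(b["frame"][120:220,240:400],(800,500),interpolation=2)
cv2.imwrite("pics/t2.png",B)
print([np.round(proj(d,p),1) for d in(a,b) for p in([.62,.0482,.08],[.62,.0482,.1])])
E
```

```text
[array([344. , 231.2]), array([344.2, 226.2]), array([303.3, 161.5]), array([303.1, 159.9])]
```

View pics/s2.png

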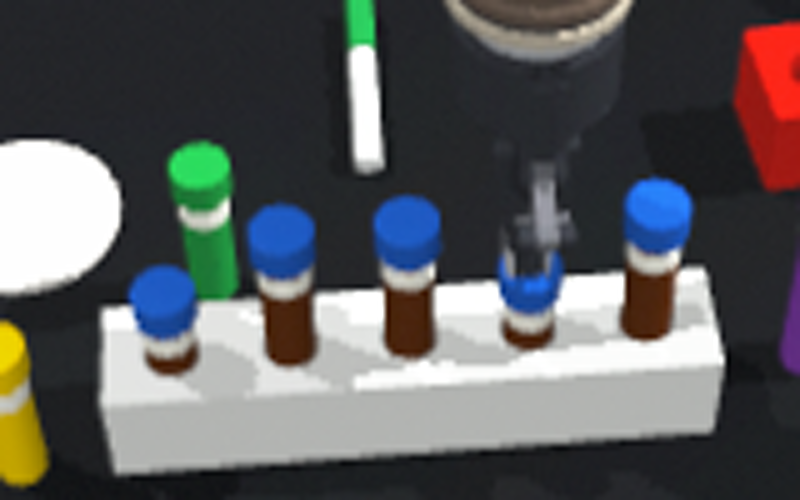

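The scene crop shows the closed fingertips at about crop (528,270), level with the top of the cap rather than around it. I'll check from above and triangulate the tip height.

```bash
python3 - <<'E'
import cv2,numpy as np
a=cv2.imread("pics/s2.png")[100:400,400:700];b=cv2.imread("pics/t2.png")[100:400,200:500]
o=np.hstack([cv2.resize(x,(400,400),interpolation=2) for x in(a,b)])
cv2.imwrite("pics/st2.png",cv2.convertScaleAbs(o,alpha=1.6,beta=10))
E
```

```text
(no output)
```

View pics/st2.png

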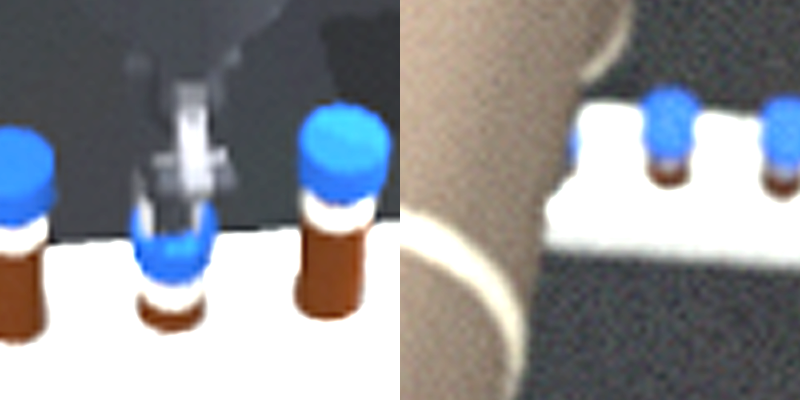

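```bash
python3 - <<'E'
from m import *
a=cam("scene")
# earlier: open, TCP (.6174,.0515,.2499); near finger tip seen at (352,184), finger about 45 mm nearer camera
for dx in(0,.043,.05):
  for z in(.25,.263,.275,.29): print(dx,z,np.round(proj(a,[.6174+dx,.0515-.08*dx,z]),1))
print("closed")
for dx in(0,.012):
  for z in(.08,.095,.11,.12): print(dx,z,np.round(proj(a,[.62+dx,.048,z]),1))
E
```

```text
0 0.25 [347.2 182.4]
0 0.263 [347.3 178.2]
0 0.275 [347.5 174.3]
0 0.29 [347.7 169.2]
0.043 0.25 [349.7 196.8]
0.043 0.263 [349.9 192.7]
0.043 0.275 [350.1 188.7]
0.043 0.29 [350.4 183.7]
0.05 0.25 [350.1 199.3]
0.05 0.263 [350.3 195.1]
0.05 0.275 [350.5 191.2]
0.05 0.29 [350.8 186.1]
closed
0 0.08 [343.9 231.2]
0 0.095 [344.  227.5]
0 0.11 [344.2 223.7]
0 0.12 [344.3 221.1]
0.012 0.08 [344.9 235. ]
0.012 0.095 [345.  231.3]
0.012 0.11 [345.2 227.5]
0.012 0.12 [345.3 224.9]
```

The fingertips are really about 28 mm higher than the reported TCP, and both the raised view and the closed view agree on that. I'll reopen, go lower with an eye on force, and regrip.

Request:
{"fn": "step_arm", "kwargs": {
  "moves": [
    [[0,0,0],[0,0,0],-1],
    [[0,0,0],[0,0,0],-1],
    [[0,0,0],[0,0,0],-1],
    [[0,0,0],[0,0,0],-1],
    [[0,0,0],[0,0,0],-1],
    [[0,0,0],[0,0,0],-1],
    [[0,0.0,0.008],[0,0,0],-1],
    [[0,0,0.008],[0,0,0],-1],
    [[0,0,0.006],[0,0,0],-1],
    [[0,0,0.004],[0,0,0],-1],
    [[0,0,0],[0,0,0],-1]
  ]
}}

```text
time: 7.25
tcp_pos: [0.6197, 0.0481, 0.0535]
tcp_rot: [[0.084, 0.996, -0.001], [0.996, -0.084, -0.0], [-0.0, -0.001, -1.0]]
contact_force: [0.3, 0.3, -0.0]
opening: 0.0855
grip_force: 0.0
```

```bash
python3 - <<'E'
from m import *
a=cam("scene"); A=cv2.resize(a["frame"][170:260,290:400],(770,630)[:2],interpolation=2)[:600]
cv2.imwrite("pics/s3.png",cv2.convertScaleAbs(A,alpha=1.6,beta=10))
E
```

```text
(no output)
```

View pics/s3.png

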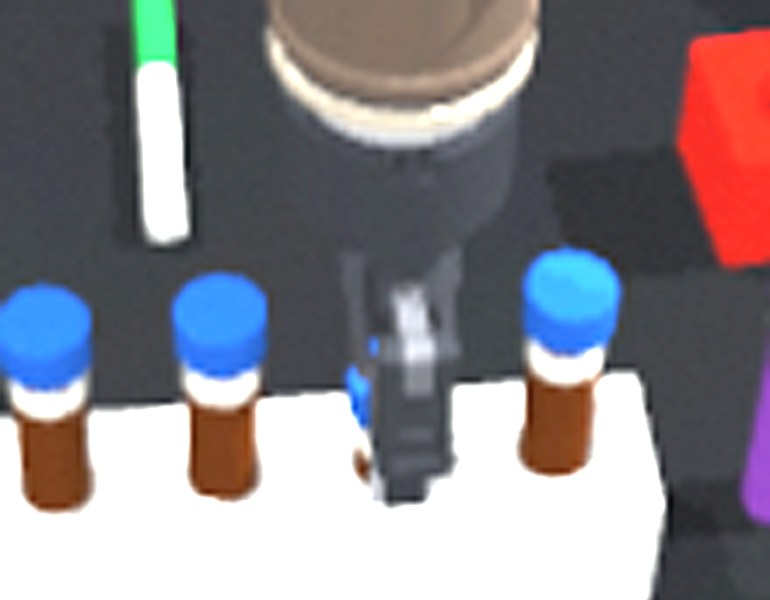

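The open fingers now straddle the cap, near tip at crop (405,500). Closing.

Request:
{"fn": "step_arm", "kwargs": {
  "moves": [
    [[0,0,0],[0,0,0],1],
    [[0,0,0],[0,0,0],1],
    [[0,0,0],[0,0,0],1],
    [[0,0,0],[0,0,0],1],
    [[0,0,0],[0,0,0],1],
    [[0,0,0],[0,0,0],1],
    [[0,0,0],[0,0,0],1]
  ],
  "newtons": 40
}}

```text
time: 8.18
tcp_pos: [0.6198, 0.0482, 0.0541]
tcp_rot: [[0.084, 0.996, -0.0], [0.996, -0.084, 0.0], [0.0, -0.0, -1.0]]
contact_force: [-3.2, 1.0, 4.9]
opening: 0.0308
grip_force: 39.4
```

Gripped: 31 mm opening at 39 N. Lifting straight out.

Request:
{"fn": "step_arm", "kwargs": {
  "moves": [
    [[0,0,-0.008],[0,0,0],1],
    [[0,0,-0.012],[0,0,0],1],
    [[0,0,-0.018],[0,0,0],1],
    [[0,0,-0.022],[0,0,0],1],
    [[0,0,-0.03],[0,0,0],1],
    [[0,0,-0.03],[0,0,0],1],
    [[0,0,-0.03],[0,0,0],1],
    [[0,0,-0.02],[0,0,0],1],
    [[0,0,0],[0,0,0],1],
    [[0,0,0],[0,0,0],1]
  ]
}}

```text
time: 9.43
tcp_pos: [0.6196, 0.0483, 0.2235]
tcp_rot: [[0.084, 0.996, -0.0], [0.996, -0.084, 0.0], [0.0, -0.0, -1.0]]
contact_force: [0.5, -0.8, 0.1]
opening: 0.0308
grip_force: 39.7
```

```bash
python3 - <<'E'
from m import *
to([.4665,.2525,.224])
a=cam("scene"); f=a["frame"].astype(int);b,g,r=f[...,0],f[...,1],f[...,2]
roi=np.zeros(b.shape,bool);roi[150:260,255:395]=1
for c,s in blobs((b>90)&(b-r>60)&roi): print("cap",c.round(1),s)
for z in(.01,.184,.264,.279): print(z,np.round(proj(a,[.6195,.05,z]),1))
cv2.imwrite("pics/s4.png",cv2.resize(a["frame"][130:260,250:420],(765,585),interpolation=2))
E
```

```text
tcp [0.6196 0.0483 0.2235] tool shift [ 0.1906 -0.1697 -0.0004] y ang -4.8 z [-0.  0. -1.]
cap [341.5 176.5] [341 171   2  12  22]
cap [371.1 212.5] [365 205  14  16 175]
cap [321.  215.9] [315 209  13  15 172]
cap [295.7 217.7] [289 211  14  15 173]
cap [272.1 229.7] [265 223  14  15 161]
0.01 [343.9 247.5]
0.184 [345.8 203.2]
0.264 [346.9 178.7]
0.279 [347.1 173.7]
```

View pics/s4.png

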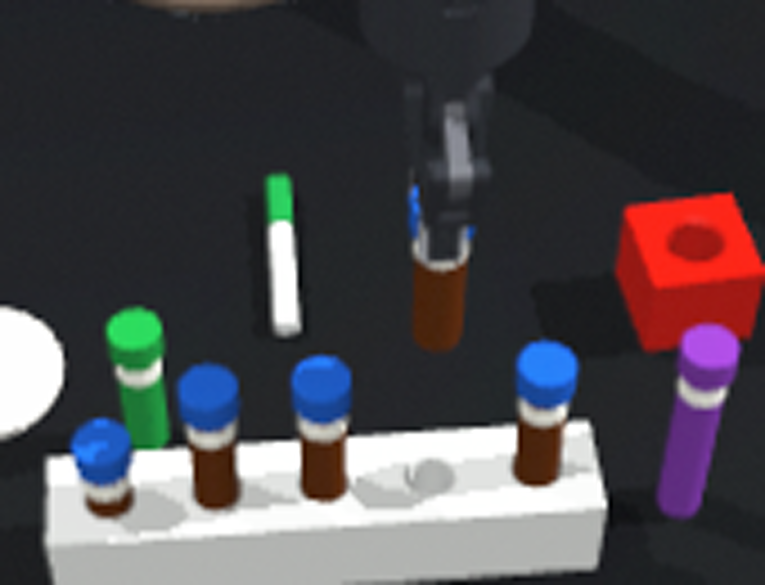

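The tube hangs upright, bottom at crop (437,348), which fits a height of 0.18 m. The rack hole is empty and the long tubes are undisturbed. Moving over the well.

Request:
{"fn": "step_arm", "kwargs": {
  "moves": [
    [[0.011,-0.01,0],[0,0,0],1],
    [[0.024,-0.022,0],[0,0,0],1],
    [[0.03,-0.027,0],[0,0,0],1],
    [[0.03,-0.027,0],[0,0,0],1],
    [[0.03,-0.027,0],[0,0,0],1],
    [[0.03,-0.027,0],[0,0,0],1],
    [[0.021,-0.019,0],[0,0,0],1],
    [[0.012,-0.01,0.02],[0,0,0],1],
    [[0,0,0.03],[0,0,0],1],
    [[0,0,0.03],[0,0,0],1],
    [[0,0,0.015],[0,0,0],1],
    [[0,0,0],[0,0,0],1]
  ]
}}

```text
time: 10.98
tcp_pos: [0.4665, 0.2496, 0.1281]
tcp_rot: [[0.084, 0.996, -0.002], [0.996, -0.084, -0.001], [-0.002, -0.002, -1.0]]
contact_force: [0.9, -0.3, -0.3]
opening: 0.0309
grip_force: 39.7
```

Request:
{"fn": "step_arm", "kwargs": {
  "moves": [
    [[0,0,0],[0,0,0],1],
    [[0,0,0],[0,0,0],1]
  ]
}}

```text
time: 11.22
tcp_pos: [0.468, 0.2501, 0.1299]
tcp_rot: [[0.084, 0.996, 0.001], [0.996, -0.084, 0.001], [0.001, 0.001, -1.0]]
contact_force: [-0.2, 0.7, -0.3]
opening: 0.031
grip_force: 39.7
```

```bash
python3 - <<'E'
from m import *
to([.4665,.2495,.062])
q=robot.get_obs()["tcp_pos"]
for n in("scene","top"):
    a=cam(n); print(n,np.round(proj(a,[q[0],q[1]+.003,q[2]-.044]),1),np.round(proj(a,[.4665,.2525,.06]),1))
    y,x=(150,360) if n=="scene" else (170,205)
    I=cv2.resize(a["frame"][y:y+70,x:x+80],(400,350),interpolation=2)
    O=I if n=="scene" else np.hstack([O,I])
cv2.imwrite("pics/s5.png",cv2.convertScaleAbs(O,alpha=1.5,beta=10))
E
```

```text
tcp [0.468  0.2501 0.1299] tool shift [-0.0008 -0.0015  0.0679] y ang -4.8 z [ 0.001  0.001 -1.   ]
scene [405.8 176.9] [404.2 183.1]
top [242.4 204.9] [244.  206.7]
```

View pics/s5.png

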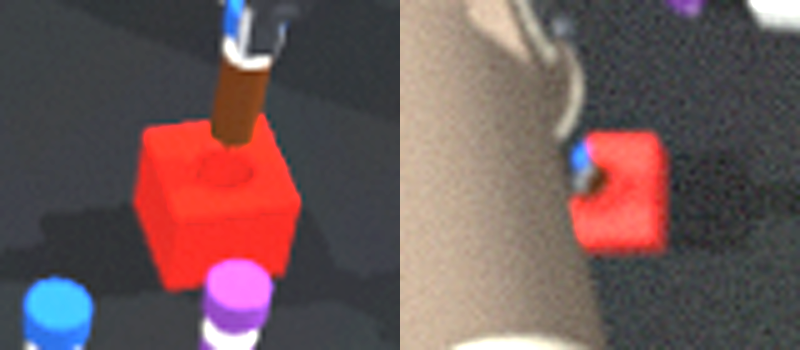

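The bottom end is at pixel (406,177), as predicted, and sits over the well at (404,183). Lowering.

Request:
{"fn": "step_arm", "kwargs": {
  "moves": [
    [[-0.001,-0.0015,0.008],[0,0,0],1],
    [[0,0,0.01],[0,0,0],1],
    [[0,0,0.01],[0,0,0],1],
    [[0,0,0.01],[0,0,0],1],
    [[0,0,0.01],[0,0,0],1],
    [[0,0,0.01],[0,0,0],1],
    [[0,0,0.006],[0,0,0],1],
    [[0,0,0.002],[0,0,0],1],
    [[0,0,0],[0,0,0],1]
  ]
}}

```text
time: 12.45
tcp_pos: [0.4659, 0.2489, 0.0629]
tcp_rot: [[0.084, 0.996, 0.0], [0.996, -0.084, 0.0], [0.0, 0.0, -1.0]]
contact_force: [-0.3, -0.1, -0.3]
opening: 0.0309
grip_force: 39.7
```

In the well without contact. Release, then retreat.

Request:
{"fn": "step_arm", "kwargs": {
  "moves": [
    [[0,0,0.002],[0,0,0],1],
    [[0,0,0],[0,0,0],-1],
    [[0,0,0],[0,0,0],-1],
    [[0,0,0],[0,0,0],-1],
    [[0,0,0],[0,0,0],-1],
    [[0,0,0],[0,0,0],-1],
    [[0,0,0],[0,0,0],-1],
    [[0,0,-0.01],[0,0,0],-1],
    [[0,0,-0.03],[0,0,0],-1],
    [[0,0,-0.04],[0,0,0],-1],
    [[0,0,-0.04],[0,0,0],-1],
    [[0,0,-0.03],[0,0,0],-1]
  ]
}}

```text
time: 13.95
tcp_pos: [0.4662, 0.2488, 0.2134]
tcp_rot: [[0.085, 0.996, 0.002], [0.996, -0.085, 0.001], [0.001, 0.001, -1.0]]
contact_force: [0.4, -0.7, -0.2]
opening: 0.0856
grip_force: 0.0
```

```bash
python3 - <<'E'
from m import *
to([.603,-.131,.21])
a=cam("scene"); f=a["frame"].astype(int);b,g,r=f[...,0],f[...,1],f[...,2]
for c,s in blobs((b>90)&(b-r>60)): 
    if 150<c[1]<250 and 260<c[0]<430: print("cap",c.round(1),s,onz(a,*c,.11).round(3))
print(proj(a,[.4665,.2525,.11]))
E
```

```text
tcp [0.4662 0.2488 0.2134] tool shift [-0.3669  0.1684  0.0031] y ang -4.9 z [ 0.002  0.001 -1.   ]
cap [406.1 170. ] [400 164  13  13 134] [0.465 0.252 0.11 ]
cap [371.1 212.5] [365 205  14  16 175] [0.597 0.121 0.11 ]
cap [321.  215.9] [314 209  14  15 179] [ 0.586 -0.004  0.11 ]
cap [295.8 217.6] [289 210  14  16 180] [ 0.58  -0.066  0.11 ]
cap [272.  229.6] [265 223  14  15 163] [ 0.608 -0.127  0.11 ]
(np.float64(406.5836899472607), np.float64(170.30357866661626))
```

The tube stands in the well: its cap measures (0.465, 0.252) at 0.11 m. Now the second tube.

Request:
{"fn": "step_arm", "kwargs": {
  "moves": [
    [[-0.02,0.0092,0],[0,0,0],-1],
    [[-0.038,0.0175,0],[0,0,0],-1],
    [[-0.045,0.0207,0],[0,0,0],-1],
    [[-0.045,0.0207,0],[0,0,0],-1],
    [[-0.045,0.0207,0],[0,0,0],-1],
    [[-0.045,0.0207,0],[0,0,0],-1],
    [[-0.045,0.0207,0],[0,0,0],-1],
    [[-0.042,0.0193,0],[0,0,0],-1],
    [[-0.028,0.0129,0],[0,0,0],-1],
    [[-0.013,0.006,0],[0,0,0],-1],
    [[0,0,0],[0,0,0],-1],
    [[0,0,0],[0,0,0],-1]
  ]
}}

```text
time: 15.5
tcp_pos: [0.6027, -0.1282, 0.2108]
tcp_rot: [[0.082, 0.997, -0.0], [0.997, -0.082, 0.001], [0.001, -0.0, -1.0]]
contact_force: [-0.1, 1.2, 1.0]
opening: 0.0853
grip_force: 0.0
```

```bash
python3 - <<'E'
from m import *
to([.6035,-.130,.054])
print(robot.get_obs()["joint_positions"].round(1))
E
```

```text
tcp [ 0.6027 -0.1282  0.2108] tool shift [-0.0019  0.001   0.1568] y ang -4.7 z [-0.     0.001 -1.   ]
[-20.   25.2  38.8  93.8 -16.9  67.   18.1]
```

Request:
{"fn": "step_arm", "kwargs": {
  "moves": [
    [[-0.002,0.001,0.015],[0,0,0],-1],
    [[0,0,0.03],[0,0,0],-1],
    [[0,0,0.03],[0,0,0],-1],
    [[0,0,0.025],[0,0,0],-1],
    [[0,0,0.02],[0,0,0],-1],
    [[0,0,0.015],[0,0,0],-1],
    [[0,0,0.012],[0,0,0],-1],
    [[0,0,0.01],[0,0,0],-1],
    [[0,0,0],[0,0,0],-1],
    [[0,0,0],[0,0,0],-1]
  ]
}}

```text
time: 16.75
tcp_pos: [0.604, -0.1323, 0.0544]
tcp_rot: [[0.084, 0.996, 0.001], [0.996, -0.084, -0.0], [-0.0, 0.001, -1.0]]
contact_force: [0.9, -0.8, 0.7]
opening: 0.0852
grip_force: 0.0
```

Request:
{"fn": "step_arm", "kwargs": {
  "moves": [
    [[0,0,0],[0,0,0],1],
    [[0,0,0],[0,0,0],1],
    [[0,0,0],[0,0,0],1],
    [[0,0,0],[0,0,0],1],
    [[0,0,0],[0,0,0],1],
    [[0,0,0],[0,0,0],1],
    [[0,0,0],[0,0,0],1]
  ],
  "newtons": 50
}}

```text
time: 17.62
tcp_pos: [0.6034, -0.1321, 0.0543]
tcp_rot: [[0.084, 0.996, -0.0], [0.996, -0.084, 0.0], [0.0, -0.0, -1.0]]
contact_force: [-2.8, -0.2, 5.8]
opening: 0.0301
grip_force: 49.1
```

Gripped. Lift it, then carry it toward the disc.

Request:
{"fn": "step_arm", "kwargs": {
  "moves": [
    [[0,0,-0.008],[0,0,0],1],
    [[0,0,-0.014],[0,0,0],1],
    [[0,0,-0.02],[0,0,0],1],
    [[0,0,-0.025],[0,0,0],1],
    [[0,0,-0.03],[0,0,0],1],
    [[0,0,-0.03],[0,0,0],1],
    [[0,0,-0.03],[0,0,0],1],
    [[0,0,-0.02],[0,0,0],1],
    [[0,0,-0.008],[0,0,0],1],
    [[0,0,0],[0,0,0],1]
  ]
}}

```text
time: 18.88
tcp_pos: [0.6037, -0.1321, 0.2396]
tcp_rot: [[0.084, 0.996, 0.001], [0.996, -0.084, 0.0], [0.0, 0.001, -1.0]]
contact_force: [0.3, -0.2, -0.4]
opening: 0.0304
grip_force: 49.6
```

Request:
{"fn": "step_arm", "kwargs": {
  "moves": [
    [[-0.006,-0.0135,0],[0,0,0],1],
    [[-0.012,-0.027,0],[0,0,0],1],
    [[-0.012,-0.027,0],[0,0,0],1],
    [[-0.012,-0.027,0],[0,0,0],1],
    [[-0.012,-0.027,0],[0,0,0],1],
    [[-0.012,-0.027,0],[0,0,0],1],
    [[-0.008,-0.018,0],[0,0,0],1],
    [[-0.004,-0.011,0],[0,0,0],1],
    [[0,0,0],[0,0,5],1],
    [[0,0,0],[0,0,8],1],
    [[0,0,0],[0,0,7],1],
    [[0,0,0],[0,0,0],1]
  ]
}}

```text
time: 20.38
tcp_pos: [0.4204, -0.1946, 0.2387]
tcp_rot: [[0.419, 0.908, -0.0], [0.908, -0.419, -0.0], [-0.0, -0.0, -1.0]]
contact_force: [-0.4, -0.2, -0.6]
opening: 0.0301
grip_force: 49.6
```

```bash
python3 - <<'E'
from m import *
to([.419,-.195,.20])
o=robot.get_obs();print(o["joint_positions"].round(1),o["opening"],o["grip_force"])
E
```

```text
tcp [ 0.4204 -0.1946  0.2387] tool shift [-0.001  -0.001   0.0387] y ang -24.7 z [-0. -0. -1.]
[-23.1   5.1  45.8 111.9  -4.1  64.6  -0.4] 0.03007277780983583 49.59565222263336
```

Request:
{"fn": "step_arm", "kwargs": {
  "moves": [
    [[0,0,0],[-3,0,0],1],
    [[0,0,0],[-5,0,0],1],
    [[0,0,0],[-5,0,0],1],
    [[0,0,0],[-5,0,0],1],
    [[0,0,0],[-5,0,0],1],
    [[0,0,0],[-5,0,0],1],
    [[0,0,0],[-5,0,0],1],
    [[0,0,0],[-5,0,0],1],
    [[0,0,0],[-5,0,0],1],
    [[0,0,0],[-2,0,0],1],
    [[0,0,0],[0,0,0],1],
    [[0,0,0],[0,0,0],1]
  ]
}}

```text
time: 21.88
tcp_pos: [0.4207, -0.192, 0.24]
tcp_rot: [[0.414, 0.685, 0.599], [0.91, -0.317, -0.266], [0.007, 0.656, -0.755]]
contact_force: [0.5, 0.6, -0.6]
opening: 0.0308
grip_force: 49.7
```

```bash
python3 - <<'E'
from m import *
to([.419,-.195,.155])
o=robot.get_obs();print(o["joint_positions"].round(1),o["opening"],o["grip_force"])
E
```

```text
tcp [ 0.4207 -0.192   0.24  ] tool shift [-0.0041 -0.0559  0.064 ] y ang -24.8 z [ 0.599 -0.266 -0.755]
[ 31.5 -16.8 -14.9 142.5   5.2  13.2 -13.5] 0.03076561213633306 49.670886397361755
```

It is held at 41° tilt with the bottom about 0.207 m up, but joint 2 is close to its limit. I'll lower by about 85 mm and move slightly outward, which also relieves that joint.

Request:
{"fn": "step_arm", "kwargs": {
  "moves": [
    [[0,-0.0022,0.0037],[0,0,0],1],
    [[0,-0.0045,0.0074],[0,0,0],1],
    [[0,-0.0045,0.0074],[0,0,0],1],
    [[0,-0.0045,0.0074],[0,0,0],1],
    [[0,-0.0045,0.0074],[0,0,0],1],
    [[0,0,0],[0,0,0],1]
  ]
}}

```text
time: 22.62
tcp_pos: [0.4263, -0.1929, 0.2039]
tcp_rot: [[0.412, 0.689, 0.596], [0.911, -0.316, -0.264], [0.007, 0.652, -0.758]]
contact_force: [-0.3, -0.1, -0.5]
opening: 0.0302
grip_force: 49.8
```

```bash
cat >> m.py <<'E'
def bot():
    o=robot.get_obs();R=np.array(o["tcp_rot"]);b=np.array(o["tcp_pos"])+.044*R[:,2]+.004*R[:,0]
    print("bottom",b.round(3),"tilt",np.degrees(np.arccos(-R[2,2])).round(1),"off",np.hypot(b[0]-.449,b[1]+.204).round(3),o["joint_positions"].round(1),o["grip_force"].round(1))
E
python3 -c "
from m import *
bot();to([.419,-.195,.155])"
```

```text
Traceback (most recent call last):
  File "m.py", line 10, in bot
    print("bottom",b.round(3),"tilt",np.degrees(np.arccos(-R[2,2])).round(1),"off",np.hypot(b[0]-.449,b[1]+.204).round(3),o["joint_positions"].round(1),o["grip_force"].round(1))
                                                                                                                                                        ^^^^^^^^^^^^^^^^^^^^^
AttributeError: 'float' object has no attribute 'round'
```

Request:
{"fn": "step_arm", "kwargs": {
  "moves": [
    [[0,-0.0045,0.0074],[0,0,0],1],
    [[0,-0.0045,0.0074],[0,0,0],1],
    [[0,-0.0045,0.0074],[0,0,0],1],
    [[0,-0.0045,0.0074],[0,0,0],1],
    [[0,-0.004,0.007],[-2,0,0],1],
    [[0,0,0],[-1,0,0],1],
    [[0,0,0],[0,0,0],1],
    [[0,0,0],[0,0,0],1],
    [[0,0,0],[0,0,0],1],
    [[0,0,0],[0,0,0],1]
  ]
}}

```text
time: 23.88
tcp_pos: [0.4449, -0.2004, 0.1799]
tcp_rot: [[0.428, 0.679, 0.597], [0.904, -0.309, -0.296], [-0.016, 0.666, -0.746]]
contact_force: [-0.2, 0.8, -0.5]
opening: 0.0302
grip_force: 49.7
```

```bash
sed -i 's/o\["grip_force"\].round(1)/o["grip_force"]/' m.py
python3 - <<'E'
from m import *
bot()
for n in("scene","top"):
    a=cam(n); cv2.imwrite("pics/f_%s.png"%n,a["frame"])
    f=a["frame"].astype(int);b,g,r=f[...,0],f[...,1],f[...,2]
    print(n,np.round(proj(a,[.449,-.204,.006]),1))
    for c,s in blobs((b>90)&(b-r>60)):
        if 140<c[1]<250 and 200<c[0]<430: print("cap",c.round(1),s)
    o=robot.get_obs();R=np.array(o["tcp_rot"]);q=np.array(o["tcp_pos"])
    print("pred bottom",np.round(proj(a,q+R@[.004,0,.044]),1),"capmid",np.round(proj(a,q+R@[.004,0,-.046]),1))
E
```

```text
bottom [ 0.473 -0.21   0.147] tilt 41.8 off 0.025 [  40.5   -5.3  -27.8  145.4  101.8    7.3 -112.3] 49.74080801010132
scene [243.8 212.5]
cap [242.9 149.1] [240 145   7   9  55]
cap [406.2 169.9] [401 164  12  13 131]
cap [371.1 212.5] [365 205  14  16 175]
cap [321.  215.9] [314 209  14  15 179]
cap [295.8 217.6] [289 210  14  16 180]
pred bottom [233.5 183.8] capmid [239.1 148.7]
top [375.2 213.2]
cap [283.6 154.8] [279 150  10  11  89]
cap [319.8 157.8] [315 153  10  11  89]
cap [337.8 159.1] [334 154   9  12  90]
cap [241.8 205.7] [237 202  10   9  71]
cap [374.6 210.4] [373 208   5   6  17]
pred bottom [382.3 198.9] capmid [377.3 212. ]
```

View pics/f_scene.png

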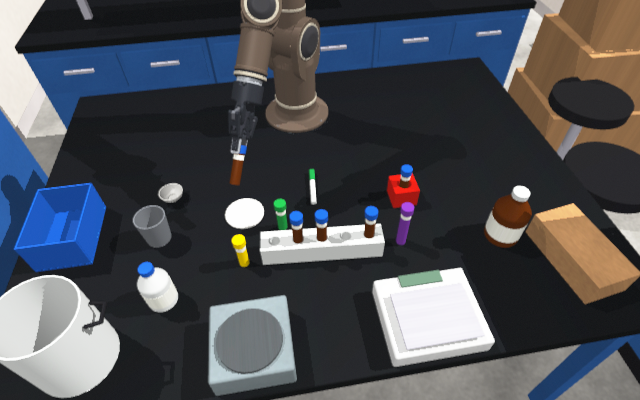

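The picture shows the first tube in the red block at (406,170) and the second held slanted with its bottom near (236,182), about 0.147 m up and 25 mm off the disc's centre. Joints 4 and 6 sit at their limits, so I'll ease the tilt slightly for margin.

Request:
{"fn": "step_arm", "kwargs": {
  "moves": [
    [[0,0,0],[1.5,0,0],1],
    [[0,0,0],[1.5,0,0],1],
    [[0,0,0],[1,0,0],1],
    [[0,0,0],[0,0,0],1],
    [[0,0,0],[0,0,0],1],
    [[0,0,0],[0,0,0],1],
    [[0,0,0],[0,0,0],1],
    [[0,0,0],[0,0,0],1]
  ]
}}

```text
time: 24.98
tcp_pos: [0.4442, -0.2024, 0.1799]
tcp_rot: [[0.431, 0.71, 0.557], [0.902, -0.326, -0.283], [-0.019, 0.624, -0.781]]
contact_force: [0.1, 0.0, -0.6]
opening: 0.0307
grip_force: 49.7
```

```bash
python3 -c "
from m import *
bot(); print(robot.get_obs()['joint_vel'])"
```

```text
bottom [ 0.47  -0.211  0.145] tilt 38.6 off 0.023 [ 33.6  -5.4 -20.7 143.1  58.9   8.3 -69. ] 49.73199963569641
[ 0.01327004  0.06659907  0.03275634 -0.01067351 -0.29498109 -0.00469661
  0.13997007]
```

```bash
python3 -c "
from bench import order
print(order.hand_in())"
```

```text
the job is handed in; nothing more can be done
None
```

I handed the job in and got no verdict back: one short tube stands released in the red block's well, and the other is gripped at about 39° tilt, bottom end about 14.5 cm above the bench and 23 mm off the disc's centre (arm joints near their limits kept it from 45° and 12 cm).

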